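Nest the dip pans for stowing, handles fanned

ROBOT

A 6-joint arm with a two-finger parallel gripper is mounted at the origin on the work surface. World frame = base frame: x ahead of the robot, y to its left, z up, the work surface at z = 0. Lengths are in m, angles in rad, forces in N, time in s.
With the tool pointing down it reaches from about 0.4 to 0.825 m from the base axis. Payload 7 kg.
Tool frame: the origin (TCP) lies at the very end of the fingers, on their centre line; the grasp point (between the pads) lies 19 mm behind it (arm.pinch_z is the z of the grasp point in the tool frame, in m); z points along the fingers, y is the direction in which the jaws open and shut (so a half turn about z gives the same grasp; the last joint's range is limited). The gripper opens to 88 mm and grips with 3 to 60 N. Pads are 19 mm wide; open, the fingers measure 130 mm over their backs; the gripper's body (78 mm by 193 mm) begins 47 mm behind the grasp point.
Start: joints at [-0.834, 0.359, 0.012, 0, -1.224, -0.288], TCP at [0.293, -0.608, 0.227] pointing down, gripper open.
Joint ranges: [-3.07, 3.07], [-1.43, 2.12], [-1.02, 1.25], [-3.03, 1.67], [-3.05, -0], [-3.03, 3.03]. Speed limits (rad/s): [2.39, 2.39, 3.01, 3.14, 3.14, 3.14].

INTERFACE

Orientations are given as [roll, pitch, yaw] about the fixed x, y, z axes, in that order (R = Rz(yaw) Ry(pitch) Rx(roll)).
In Python, from station import arm gives the robot as it stands.
- The arm moves only by the tool drive_tool, never from a script. Its argument "targets" is a list of rows, each a list of 6 numbers: the shift along the world's x, y, z in units of 0.04 m (1.0 is 0.04 m), then the turn, a rotation vector about the world's x, y, z in units of 6 degrees (1.0 is 6 degrees). In form: [[x, y, z, wx, wy, wz], ...]. A call has 1 to 5 rows; each row shifts and turns the commanded pose from where the row before left it; what a row does not reach is not made up. A row lasts 1/8 s, in which the tool goes at most 62.5 mm and 10.7 degrees, less where a joint would pass 70% of its speed; a pose out of reach is approached as far as the arm can. A call with a number of a shift or a turn outside -1 to 1 is refused whole. A call with a gripper value outside its range is refused whole. "claw" is the opening, from 0 (shut) to 1 (fully open), set as the call begins (left out, the last holds). The fingers move at their own pace and stop on an object; "newtons" is the grip in N (left out, the last holds). Time passes only in rows, so rows that do not move let the fingers close. It gives the time, the measured TCP pose, the force and the opening at its end, in the units of the state.
- arm.get_state(): the state, without advancing time (a new reading comes with each control period).
- arm.grab_frame(name): name is "scene" or "side" or "wrist"; returns (picture, depth): 420x560x3 uint8, red, green, blue; 420x560 float32, m along the optical axis (not along the pixel's ray), 0 where there is no reading.
- arm.get_calibration(name): a dict with "mtx" (3x3 intrinsics, pixels), "origin" and "rotation" of the camera in the world. Camera axes: x right, y up, looking along -z (the intrinsics and any distortion apply to the point x, -y, -z); pixel columns grow to the right and rows downward; lengths in m; the calibration is good to about 2 mm. A picture is of the moment at which its call begins: read the wrist's pose just before it. get_calibration takes no time and is no camera call; for the wrist camera it gives the pose at the moment of the call.
- arm.job_done(): hands the job in, once; it reports no verdict.
Trained networks look in the newest picture that a camera, given by its name, has taken for a name from the list of things; names that differ only in an ending like _2 or _b are one class to them, and where a whole thing is asked for, a point or a joint stands for the part that bears it (a point fixed in the world has none). Each returns a list of dicts, best first, with "score" (0 to 1); they miss things now and then, are a little off and sometimes report something else, mostly with a low value. They report only what shows in the picture. A call takes as long as a camera call. They do not tell look-alikes from the thing itself.
- arm.search_frame(target, camera): "point" ([x, y, z] in m, in the coordinates of the camera as it stood for that picture, good to about 4 mm: the middle of the surface that is visible of it).
- arm.cut_out(target, camera): "pixels" (420x560 bool, what is visible of it).
- arm.landmark_of(target, camera): "point" ([x, y, z] in m, in the coordinates of the camera as it stood for that picture, good to about 4 mm: a listed point, or the origin of a listed thing).
The state is a dict: "t": time; "q": joint angles; "qd": joint speeds; "joint_efforts": joint torques, N m; "eef_pos": TCP position; "ee_rot": TCP orientation; "force": force on the tool from outside, world axes, zero at the start; "moment": the same for the moment, N m; "width": finger opening in m.
Only numpy, scipy, OpenCV 4.12 (cv2) and the standard library are available. Lean on these libraries where they do the work, as an engineer would, in place of code of your own. Each camera call takes 0.05 s, during which the arm holds its last target. There are 200 camera calls.

TASK

Put these three dip pans away as one nest: squeeze the two side buttons of the big pan's lid together to free it, lift it off and lay it flat, buttons up, on the bare bench beside the pan. Leaving the big pan standing where it is, set the middle pan fully home inside it and the small pan fully home inside the middle one, with the three handles turned so that none rides on another and their ends are all at least 90 mm (a hand's breadth) apart. Set things down rather than dropping them, and leave the hook casting, the roll pin and the punch where they lie.

Things in the scene. Friction and masses are not known exactly. Their poses are not given: they have to be found in the camera images.
- big_pan: Big dip pan: round, straight-sided plain steel, black handle, 134 mm outside diameter, 70 mm high, walls 3 mm, floor 4 mm; rim turned inwards as a bead 4 mm high, leaving a mouth of 119 mm. About 0.55 kg, loose on the bench, lid on. Origin: centre of its underside; z up; handle along its own +x. Two nested pans whose handles lie over each other cannot sit home: the grips foul.
- big_pan_grip (a point): Middle of the big pan's grip, 130 mm from the pan's axis. All three handles are alike: a flat steel stem leaves the wall at the rim and cranks up over 26 mm to a straight level black grip 82 mm long, 16 mm wide, 16 mm high, from 22 to 104 mm outside the wall; its centre line is 76 mm above the pan's underside (6 mm above the rim).
- big_pan_end (a point): Outer end of the big pan's grip, on its centre line, 171 mm from the pan's axis.
- mid_pan: Middle dip pan, same make and height (70 mm): outside diameter 100 mm, inside 94 mm, floor 4 mm, plain rim, about 0.26 kg, loose on the bench to one side of the big pan. Origin: centre of its underside; z up; handle along its own +x. Home in the big pan it stands on that pan's floor, its underside 4 mm above the big pan's underside, its stem passing over the big pan's rim.
- mid_pan_grip (a point): Middle of the middle pan's grip, 113 mm from the pan's axis, 76 mm above its underside; the grip runs from 72 to 154 mm from the axis.
- mid_pan_end (a point): Outer end of the middle pan's grip, on its centre line, 154 mm from the pan's axis.
- small_pan: Small dip pan, same make and height (70 mm): outside diameter 72 mm, inside 66 mm, floor 4 mm, plain rim, about 0.17 kg, loose on the bench on the other side of the big pan. Origin: centre of its underside; z up; handle along its own +x. Home in the middle pan its underside is 4 mm above the middle pan's underside.
- small_pan_grip (a point): Middle of the small pan's grip, 99 mm from the pan's axis, 76 mm above its underside; the grip runs from 58 to 140 mm from the axis.
- small_pan_end (a point): Outer end of the small pan's grip, on its centre line, 140 mm from the pan's axis.
- lid: The big pan's steel centre-pinch lid, 0.23 kg: a round flange 130 mm across, 3 mm thick, lying on the rim, and under it a plug 114 mm across, 10 mm deep, sitting in the mouth. Origin: centre of the plug's underside; z up; flange's upper face at z = 13 mm. On the pan the origin is 60 mm above the pan's underside; laid on the bench it is at bench level. A black knob with the buttons stands in the middle.
- button_a_face (a point): Middle of the outer face of the +y button when it is out, at y = +30 mm, z = 27.5 mm in the lid's frame. The knob (30 mm along x, 40 mm along y) reaches 26 mm above the flange; a grey ribbed button stands in each of its +y and -y ends, 60 mm over both faces, each 20 mm wide (x) and reaching from 4 to 25 mm above the flange.
- button_b_face (a point): Middle of the outer face of the -y button when it is out, at y = -30 mm, z = 27.5 mm in the lid's frame. Pressed fully in, both buttons stop with their faces 48 mm apart, and the lid can be lifted and carried by them.
- button_a (a joint): How far the +y button is pressed in, m: 0 out, 0.006 fully in; spring 2 N at first, 6.5 N fully in. Each button is one piece with a latch tongue under the lid that springs out 3 mm beneath the pan's bead: the lid comes off only while both are pressed (clear from about 0.004).
- button_b (a joint): How far the -y button is pressed in, m: 0 out, 0.006 fully in; the same spring and tongue.
- hook_casting: Bystander: yellow-painted crane hook tip casting lying on the bench, a curved horn about 135 mm by 130 mm, 50 mm high, 0.9 kg. Origin on the bench near its middle. Leave it where it is.
- roll_pin: Bystander: black steel roll pin lying on the bench, 70 mm long along its x, 16 mm in diameter. Origin on the bench under its middle. Leave it where it is.
- pin_punch: Bystander: aluminium pin punch lying on the bench, 137 mm long along its x, 13 mm thick. Origin on the bench under its middle. Leave it where it is.
Mind the look-alikes: they are no part of the job. Leave any orange look-alike of the mid_pan alone.

How it is judged:
By the outcome, as a careful person would: the job done as asked, in the order asked, and still so for the second after the job is handed in, with the robot touching nothing.
It also fails if it takes over 72 s, if anything falls off the work surface, if the arm or the gripper's body presses on something with over 40 N, if the wrist force passes 120 N, or if a joint passes its speed limit or range.

## Working session

There is one attempt and no reset: what is moved stays moved. The work goes in short steps, Python scripts to look and compute and a tool call to move; the robot and the scene stay as the last step left them, time stands still between calls to the robot, and variables do not carry over. Pictures are saved under pics/ and viewed, about 8 in all and at most 12, crops included, and the job is handed in when it is done.

Besides the shell and the picture viewer there is one more tool, called after ">>>" as name(argument=value, ...) on one line, values as JSON. drive_tool: Moves the arm, as the interface text tells. Shifts and turns lie within -1 to 1; 1 stands for 0.04 m of shift or 6 degrees of turn. Its arguments: {"type":"object","properties":{"targets":{"type":"array"},"claw":{"type":"number"},"newtons":{"type":"number"}},"required":["targets"]}

```bash
mkdir -p pics; cat > h.py <<'E'
from station import arm
import numpy as np, cv2
def w(cam,p,c=None):
    c=c or arm.get_calibration(cam); return np.array(c["origin"])+np.array(c["rotation"])@np.array(p)
def cloud(cam,d,c):
    K=np.array(c["mtx"]);v,u=np.mgrid[:d.shape[0],:d.shape[1]]
    P=np.stack([(u-K[0,2])/K[0,0]*d,-(v-K[1,2])/K[1,1]*d,-d],-1)
    return P@np.array(c["rotation"]).T+np.array(c["origin"])
E
python3 - <<'E'
from h import *
print(arm.get_state())
fs=[]
for cam in("scene","side"):
    im,d=arm.grab_frame(cam);fs.append(im);np.save(cam+"0.npy",d)
    for n in["big_pan","mid_pan","small_pan","lid","big_pan_grip","big_pan_end","mid_pan_grip","mid_pan_end","small_pan_grip","small_pan_end","button_a_face","button_b_face","hook_casting","roll_pin","pin_punch"]:
        r=arm.landmark_of(n,cam); print(cam,n,[(round(x["score"],2),w(cam,x["point"]).round(3).tolist()) for x in r[:3]])
    cv2.imwrite(f"pics/{cam}0.png",cv2.resize(im[...,::-1],(800,600)))
E
```

```text
{'t': 0.0, 'q': array([-8.33886724e-01,  3.59393729e-01,  1.10607414e-02, -3.76127366e-04,
       -1.22409272e+00, -2.88122950e-01]), 'qd': array([-0.00037129, -0.00035356,  0.00041604, -0.00074749, -0.00029646,
       -0.0003409 ]), 'joint_efforts': array([ 1.93058106e-03, -5.82721531e+01,  2.93064827e+01,  6.99710637e+00,
        7.12580950e-03, -1.54967652e-04]), 'eef_pos': array([ 0.29264836, -0.60771595,  0.2256144 ]), 'ee_rot': array([ 3.13992996e+00, -1.24034519e-04, -2.69293399e+00]), 'force': array([-0.23887467,  0.22539319,  0.05784886]), 'moment': array([-0.055335  ,  0.00694761, -0.06559353]), 'width': 0.08756036891716355}
scene big_pan [(0.82, [-1.735, -2.243, -2.1]), (0.31, [-1.563, -2.071, -1.928]), (0.23, [-1.403, -1.911, -1.768])]
scene mid_pan [(0.92, [-2.944, -3.453, -3.309]), (0.82, [-1.927, -2.435, -2.292]), (0.73, [-2.308, -2.816, -2.673])]
scene small_pan [(0.82, [-1.299, -1.807, -1.664])]
scene lid [(0.56, [-1.634, -2.143, -2.0]), (0.41, [-1.404, -1.912, -1.769])]
scene big_pan_grip [(0.86, [-1.409, -1.918, -1.774])]
scene big_pan_end [(0.87, [-1.335, -1.843, 
[... 1106 characters left out ...]
19, 4.791]), (0.54, [4.308, 5.653, 5.324])]
side mid_pan_grip [(0.95, [4.81, 6.155, 5.826]), (0.9, [4.748, 6.092, 5.764]), (0.53, [5.241, 6.585, 6.257])]
side mid_pan_end [(0.93, [4.849, 6.194, 5.866]), (0.63, [4.855, 6.2, 5.872]), (0.55, [5.238, 6.583, 6.255])]
side small_pan_grip [(0.59, [3.395, 4.74, 4.412]), (0.53, [4.803, 6.147, 5.819])]
side small_pan_end [(0.85, [3.357, 4.702, 4.374])]
side button_a_face [(0.71, [3.977, 5.321, 4.993]), (0.53, [3.395, 4.74, 4.412]), (0.47, [4.092, 5.436, 5.108])]
side button_b_face [(0.55, [3.97, 5.315, 4.987])]
side hook_casting [(0.94, [3.247, 4.592, 4.263])]
side roll_pin [(0.44, [5.188, 6.532, 6.204])]
side pin_punch [(0.61, [4.298, 5.643, 5.315])]
```

```bash
python3 - <<'E'
from h import *
for c in("scene","side","wrist"): print(c,arm.get_calibration(c))
print(arm.get_state()["t"])
E
```

```text
scene {'mtx': array([[451.4725908 ,   0.        , 273.66629577],
       [  0.        , 451.4725908 , 209.40590466],
       [  0.        ,   0.        ,   1.        ]]), 'origin': array([1.1901142 , 0.68194472, 0.82502246]), 'rotation': array([ 9.38220785e-01, -2.41971654e-04,  2.40663658e+00])}
side {'mtx': array([[485.45724672,   0.        , 275.03547164],
       [  0.        , 485.45724672, 206.79726692],
       [  0.        ,   0.        ,   1.        ]]), 'origin': array([-0.13430637,  1.21044775,  0.8824211 ]), 'rotation': array([ 1.04413414,  0.0033423 , -2.65978537])}
wrist {'mtx': array([[330.53320997,   0.        , 283.93882549],
       [  0.        , 330.53320997, 211.74989765],
       [  0.        ,   0.        ,   1.        ]]), 'origin': array([ 0.22346527, -0.6419781 ,  0.38448137]), 'rotation': array([-2.91623253e-01,  8.10082220e-04,  2.01908220e+00])}
1.6
```

View pics/scene0.png

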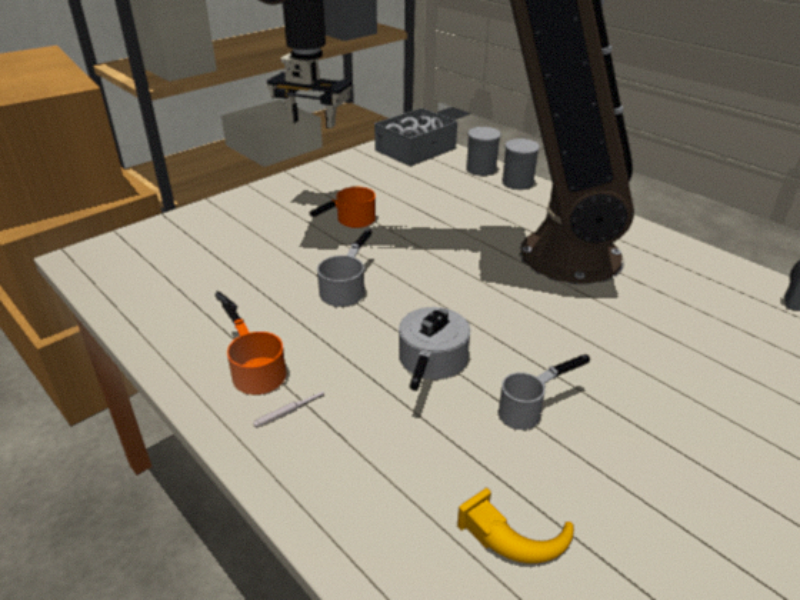

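View pics/side0.png

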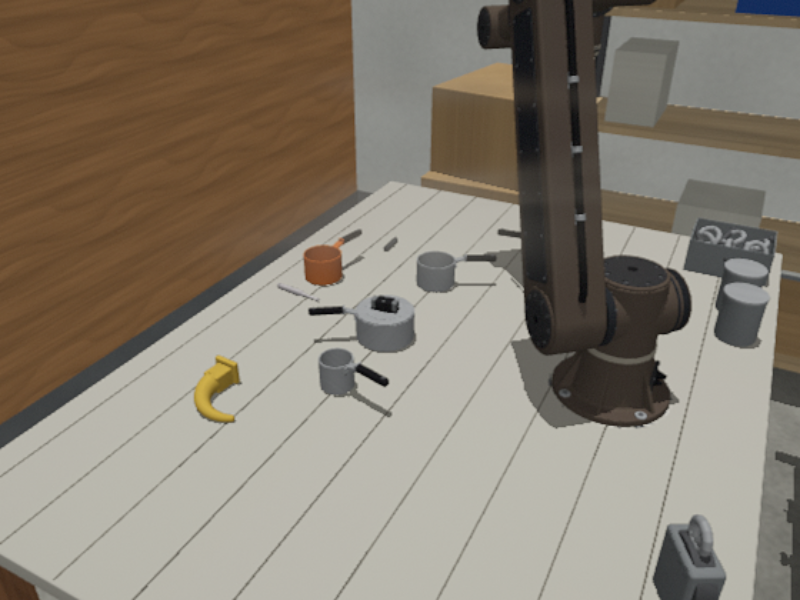

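```bash
cat > h.py <<'E'
from station import arm
import numpy as np, cv2
from scipy.spatial.transform import Rotation as Ro
from scipy.optimize import least_squares
def rot(c): return Ro.from_euler("xyz",c["rotation"]).as_matrix()
def w(cam,p,c=None):
    c=c or arm.get_calibration(cam); return np.array(c["origin"])+rot(c)@np.array(p)
def cloud(d,c):
    K=np.array(c["mtx"]);v,u=np.mgrid[:d.shape[0],:d.shape[1]]
    P=np.stack([(u-K[0,2])/K[0,0]*d,-(v-K[1,2])/K[1,1]*d,-d],-1)
    return P@rot(c).T+np.array(c["origin"])
def circ(P,r):
    "fit centre of a circle of known radius, robustly"
    s=least_squares(lambda c:np.hypot(*(P-c).T)-r,P.mean(0),loss="soft_l1",f_scale=.001)
    return s.x,np.median(abs(s.fun))
E
python3 - <<'E'
from h import *
for cam in("scene","side"):
    im,d=arm.grab_frame(cam)
    P=cloud(d,arm.get_calibration(cam)); np.save(cam+"P.npy",P); cv2.imwrite(cam+".png",im)
    for n in["big_pan","mid_pan","small_pan","lid","big_pan_end","mid_pan_end","small_pan_end","button_a_face","button_b_face","roll_pin","pin_punch","hook_casting"]:
        r=arm.landmark_of(n,cam); print(cam,n,[(round(x["score"],2),w(cam,x["point"]).round(3).tolist()) for x in r[:3]])
E
```

```text
scene big_pan [(0.64, [0.501, 0.036, -0.001])]
scene mid_pan [(0.74, [0.264, -0.478, 0.004]), (0.56, [0.501, -0.239, 0.0]), (0.55, [0.782, -0.136, 0.001])]
scene small_pan [(0.64, [0.503, 0.249, 0.001]), (0.27, [0.782, -0.028, -0.001])]
scene lid [(0.58, [0.507, 0.039, 0.061])]
scene big_pan_end [(0.74, [0.503, 0.039, -0.0]), (0.61, [0.649, 0.134, 0.08])]
scene mid_pan_end [(0.8, [0.363, -0.31, 0.076]), (0.64, [0.415, -0.458, 0.071]), (0.6, [0.754, -0.286, 0.073])]
scene small_pan_end [(0.62, [0.364, 0.284, 0.081]), (0.35, [0.505, 0.251, 0.0])]
scene button_a_face [(0.77, [0.473, 0.033, 0.085])]
scene button_b_face [(0.95, [0.531, 0.049, 0.088])]
scene roll_pin [(0.42, [0.709, -0.378, -0.001])]
scene pin_punch [(0.64, [0.78, -0.028, -0.001])]
scene hook_casting [(0.91, [0.68, 0.39, 0.003])]
side big_pan [(0.88, [0.499, 0.037, -0.0]), (0.71, [0.504, 0.043, 0.061])]
side mid_pan [(0.85, [0.784, -0.133, 0.003]), (0.61, [0.502, -0.244, -0.0])]
side small_pan [(0.69, [0.502, 0.246, -0.004])]
side lid [(0.96, [0.504, 0.042, 0.061]), (0.37, [0.505, 0.246, -0.001])]
side big_pan_end [(0.92, [0.65, 0.132, 0.077])]
side mid_pan_end [(0.84, [0.756, -0.291, 0.079]), (0.79, [0.367, -0.308, 0.075]), (0.38, [0.423, -0.462, 0.079])]
side small_pan_end [(0.92, [0.365, 0.279, 0.072])]
side button_a_face [(0.84, [0.478, 0.032, 0.09]), (0.21, [0.615, 0.113, 0.079])]
side button_b_face [(0.9, [0.53, 0.04, 0.088])]
side roll_pin [(0.42, [0.712, -0.381, 0.001])]
side pin_punch [(0.65, [0.787, -0.028, 0.001])]
side hook_casting [(0.66, [0.682, 0.382, -0.001]), (0.23, [0.789, -0.028, 0.002])]
```

>>> drive_tool(targets=[[0.26,0.81,0,0,0,0.64],[0.26,0.81,0,0,0,0.64],[0.26,0.81,0,0,0,0.64],[0.26,0.81,0,0,0,0.64],[0.26,0.81,0,0,0,0.64]], claw=1)

```text
t: 3.52
eef_pos: [0.3451, -0.4451, 0.2267]
ee_rot: [-3.141, 0.0, -2.355]
force: [1.2, -0.1, -0.1]
width: 0.0875
```

>>> drive_tool(targets=[[0.26,0.81,0,0,0,0.64],[0.26,0.81,0,0,0,0.64],[0.26,0.81,0,0,0,0.64],[0.26,0.81,0,0,0,0.64],[0.26,0.81,0,0,0,0.64]])

```text
t: 4.15
eef_pos: [0.3971, -0.2831, 0.2268]
ee_rot: [-3.141, 0.0, -2.02]
force: [1.1, 0.1, -0.8]
width: 0.0877
```

>>> drive_tool(targets=[[0.26,0.81,0,0,0,0.64],[0.26,0.81,0,0,0,0.64],[0.26,0.81,0,0,0,0.64],[0.26,0.81,0,0,0,0.64],[0.26,0.81,0,0,0,0.64]])

```text
t: 4.78
eef_pos: [0.4491, -0.121, 0.2269]
ee_rot: [-3.141, 0.0, -1.685]
force: [0.3, 0.4, 0.2]
width: 0.0877
```

>>> drive_tool(targets=[[0.26,0.81,0,0,0,0.64],[0.26,0.81,0,0,0,0.64],[0.26,0.81,0,0,0,0.64],[0.26,0.81,0,0,0,0.64],[0,0,0,0,0,0]])

```text
t: 5.4
eef_pos: [0.491, 0.0092, 0.2266]
ee_rot: [-3.141, 0.0, -1.416]
force: [0.7, 0.0, 0.4]
width: 0.0873
```

```bash
python3 - <<'E'
from h import *
s=arm.get_state();print(s["t"],s["eef_pos"],np.degrees(s["ee_rot"]))
c=arm.get_calibration("wrist");im,d=arm.grab_frame("wrist");P=cloud(d,c);np.savez("w1",P=P,im=im)
for n in["lid","button_a_face","button_b_face"]:
    print(n,[(round(x["score"],2),w("",x["point"],c).round(4).tolist()) for x in arm.landmark_of(n,"wrist")[:2]])
# lid flange + knob top from the depth
z=P[...,2];near=np.hypot(P[...,0]-.503,P[...,1]-.039)<.075
m=near&(d>0)&(z>.068)&(z<.078);print("flange",m.sum(),np.median(z[m]),cv2.minEnclosingCircle((P[m][:,:2]*1000).astype(np.float32)))
m=near&(d>0)&(z>.085)&(z<.11);k=(P[m][:,:2]*1000).astype(np.float32);print("knob",m.sum(),np.percentile(z[m],[10,50,90]),cv2.minAreaRect(k))
cv2.imwrite("pics/w1.png",im[...,::-1])
E
```

```text
5.4 [0.49103921 0.00915013 0.2265645 ] [-1.79985813e+02  5.58739616e-04 -8.11482866e+01]
lid [(0.56, [0.5009, 0.0385, 0.0628])]
button_a_face [(0.66, [0.4723, 0.0352, 0.0881])]
button_b_face [(0.84, [0.53, 0.0344, 0.0898])]
flange 11325 0.07296131172968812 ((506.34710693359375, 41.1677131652832), 70.9476089477539)
knob 1925 [0.09417191 0.09796644 0.0992231 ] ((503.0343933105469, 37.372947692871094), (60.807308197021484, 29.98239517211914), 9.392001152038574)
```

View pics/w1.png

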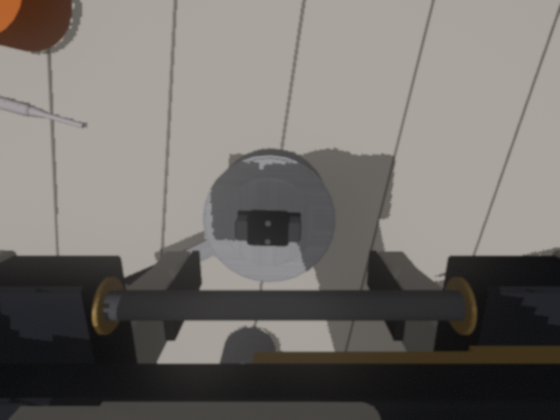

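>>> drive_tool(targets=[[0.15,0.35,-0.8,0,0,0.05],[0.15,0.36,-0.8,0,0,0.05],[0,0,-0.8,0,0,0],[0,0,-0.8,0,0,0],[0,0,0,0,0,0]])

```text
t: 6.22
eef_pos: [0.5007, 0.0345, 0.0968]
ee_rot: [3.137, -0.001, -1.411]
force: [-0.0, -0.2, 0.3]
width: 0.0874
```

>>> drive_tool(targets=[[0,0,-0.35,0,0,0],[0,0,-0.2,0,0,0],[0,0,0,0,0,0]])

```text
t: 6.6
eef_pos: [0.5023, 0.0357, 0.0765]
ee_rot: [3.141, -0.0, -1.409]
force: [1.0, -0.1, -0.3]
width: 0.0873
```

>>> drive_tool(targets=[[0,0,0,0,0,0],[0,0,0,0,0,0],[0,0,0,0,0,0],[0,0,0,0,0,0],[0,0,0,0,0,0]], claw=0, newtons=30)

```text
t: 7.22
eef_pos: [0.5026, 0.0359, 0.0772]
ee_rot: [-3.141, -0.0, -1.409]
force: [-2.2, 0.8, 5.9]
width: 0.0468
```

>>> drive_tool(targets=[[0,0,0.15,0,0,0],[0,0,0.25,0,0,0],[0,0,0.4,0,0,0],[0,0,0.5,0,0,0],[0,0,0.5,0,0,0]])

```text
t: 7.85
eef_pos: [0.5023, 0.0358, 0.1495]
ee_rot: [3.141, 0.0, -1.409]
force: [0.4, -0.1, -2.1]
width: 0.0468
```

```bash
python3 - <<'E'
from h import *
s=arm.get_state();print(s["t"],s["eef_pos"],s["force"],s["width"])
im,d=arm.grab_frame("side");P=cloud(d,arm.get_calibration("side"));np.savez("s2",P=P,im=im)
for n in["lid","big_pan"]: print(n,[(round(x["score"],2),w("side",x["point"]).round(4).tolist()) for x in arm.landmark_of(n,"side")[:2]])
cv2.imwrite("pics/s2.png",cv2.resize(im[180:260,200:360,::-1],(640,320)))
E
```

```text
7.85 [0.50225615 0.03579324 0.14954446] [ 0.38413005 -0.096071   -2.0853089 ] 0.04683656730341677
lid [(0.56, [0.504, 0.0427, 0.1318]), (0.27, [0.4115, 0.2723, 0.0726])]
big_pan [(0.59, [0.4111, 0.2758, 0.0709])]
```

View pics/s2.png

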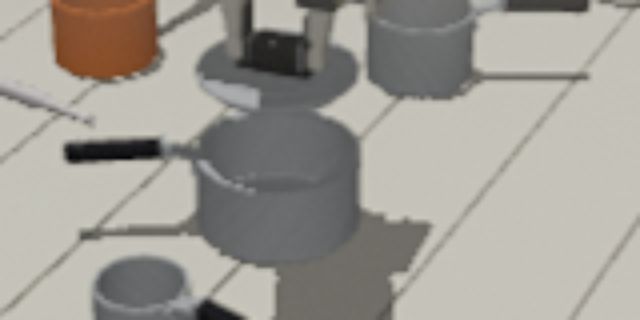

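>>> drive_tool(targets=[[0.6,-0.64,0,0,0,0],[0.62,-0.64,0,0,0,0],[0.61,-0.64,0,0,0,0],[0.61,-0.64,0,0,0,0],[0.61,-0.64,-0.2,0,0,0]])

```text
t: 8.62
eef_pos: [0.625, -0.093, 0.1396]
ee_rot: [3.141, 0.0, -1.409]
force: [0.6, 0.5, -1.7]
width: 0.0471
```

>>> drive_tool(targets=[[0,0,-0.7,0,0,0],[0,0,-0.8,0,0,0],[0,0,-0.8,0,0,0],[0,0,-0.5,0,0,0],[0,0,0,0,0,0]])

```text
t: 9.25
eef_pos: [0.6223, -0.0924, 0.0257]
ee_rot: [3.136, 0.0, -1.409]
force: [-0.2, -0.0, -1.6]
width: 0.0464
```

>>> drive_tool(targets=[[0,0,-0.12,0,0,0],[0,0,-0.1,0,0,0],[0,0,-0.05,0,0,0],[0,0,0,0,0,0]])

```text
t: 9.75
eef_pos: [0.6245, -0.0921, 0.018]
ee_rot: [-3.141, 0.0, -1.409]
force: [-0.4, 0.2, -2.7]
width: 0.0467
```

>>> drive_tool(targets=[[0,0,-0.04,0,0,0],[0,0,0,0,0,0]])

```text
t: 10.0
eef_pos: [0.6248, -0.0922, 0.0172]
ee_rot: [-3.141, -0.0, -1.409]
force: [-2.2, 1.3, 5.1]
width: 0.0467
```

>>> drive_tool(targets=[[0,0,-0.03,0,0,0],[0,0,0,0,0,0]])

```text
t: 10.25
eef_pos: [0.6248, -0.0922, 0.0171]
ee_rot: [-3.14, -0.001, -1.408]
force: [-5.6, 1.3, 14.2]
width: 0.0469
```

>>> drive_tool(targets=[[0,0,0,0,0,0],[0,0,0,0,0,0],[0,0,0,0,0,0],[0,0,0.2,0,0,0],[0,0,0.6,0,0,0]], claw=1)

```text
t: 10.88
eef_pos: [0.6235, -0.0923, 0.0464]
ee_rot: [3.139, 0.0, -1.409]
force: [0.1, 0.8, 0.6]
width: 0.0862
```

>>> drive_tool(targets=[[0,0,0.9,0,0,0],[0,0,0.9,0,0,0],[-0.38,-0.36,0.9,0,0,-0.94],[-0.38,-0.36,0.5,0,0,-0.94],[-0.38,-0.36,0.5,0,0,-0.94]])

```text
t: 11.5
eef_pos: [0.5785, -0.1357, 0.1964]
ee_rot: [-3.141, 0.0, -1.707]
force: [0.0, -0.1, 0.0]
width: 0.0874
```

>>> drive_tool(targets=[[-0.38,-0.36,0,0,0,-0.94],[-0.38,-0.36,0,0,0,-0.94],[-0.38,-0.36,0,0,0,-0.94],[-0.38,-0.36,0,0,0,-0.94],[-0.38,-0.36,0,0,0,-0.94]])

```text
t: 12.12
eef_pos: [0.5024, -0.2078, 0.1955]
ee_rot: [-3.141, 0.0, -2.2]
force: [-0.1, -0.5, 0.9]
width: 0.0877
```

>>> drive_tool(targets=[[-0.38,-0.36,0,0,0,-0.94],[-0.38,-0.36,0,0,0,-0.94],[-0.38,-0.36,0,0,0,-0.94],[-0.38,-0.36,0,0,0,-0.94],[-0.38,-0.36,0,0,0,-0.94]])

```text
t: 12.75
eef_pos: [0.4264, -0.2799, 0.1956]
ee_rot: [-3.141, 0.001, -2.692]
force: [-1.4, 0.1, 0.0]
width: 0.0877
```

```bash
cat >> h.py <<'E'
def panfit(P,c0,R,ztop,extra=0):
    "rim centre (points near rim height, close to c0) -> centre"
    f=np.isfinite(P).all(-1); z=P[...,2]; r=np.hypot(P[...,0]-c0[0],P[...,1]-c0[1])
    m=f&(abs(z-ztop)<.004)&(r<R+.012); return circ(P[m][:,:2],R-.0015)+(m.sum(),)
def handle(P,c,rmin,rmax,zc,ang0):
    "grip top points -> line direction angle, lateral offset"
    z=P[...,2]; D=P[...,:2]-c; r=np.hypot(D[...,0],D[...,1]); a=np.arctan2(D[...,1],D[...,0])
    da=np.abs(np.angle(np.exp(1j*(a-np.radians(ang0)))))
    m=(abs(z-zc-.006)<.005)&(r>rmin)&(r<rmax)&(da<.35); Q=D[m].astype(np.float32)
    if len(Q)<20: return None,len(Q)
    vx,vy,x,y=cv2.fitLine(Q,cv2.DIST_HUBER,0,.001,.001).ravel()
    (cx,cy),s,_=cv2.minAreaRect(Q*1000)
    return np.degrees(np.arctan2(vy,vx))%180,(cx+c[0]*1000,cy+c[1]*1000),s,np.median(z[m]),len(Q)
E
python3 - <<'E'
from h import *
s=arm.get_state();print(s["t"],s["eef_pos"],np.degrees(s["ee_rot"]),s["q"].round(2))
c=arm.get_calibration("wrist");im,d=arm.grab_frame("wrist");d[d==0]=np.nan;P=cloud(d,c)
print(panfit(P,(.502,-.242),.05,.07))
print(handle(P,np.array([.502,-.242]),.075,.16,.076,206))
for n in["mid_pan_grip","mid_pan_end","mid_pan"]:
    print(n,[(round(x["score"],2),w("",x["point"],c).round(4).tolist()) for x in arm.landmark_of(n,"wrist")[:2]])
cv2.imwrite("pics/w3.png",im[...,::-1])
E
```

```text
12.75 [ 0.42637149 -0.27985569  0.19555497] [-1.79968092e+02  3.10501678e-02 -1.54230837e+02] [-0.2   0.11 -0.39  0.   -1.07 -0.93]
(array([ 0.50310187, -0.24245847]), np.float64(0.0010762308979503192), np.int64(1166))
(np.float32(25.56208), (np.float64(400.4098815917969), np.float64(-291.68323516845703)), (76.58314514160156, 16.53152084350586), np.float64(0.08311281183975142), 1754)
mid_pan_grip [(0.76, [0.3761, -0.4656, 0.0716]), (0.57, [0.4017, -0.2911, 0.0768])]
mid_pan_end [(0.62, [0.3639, -0.3094, 0.0753]), (0.59, [0.4209, -0.4652, 0.0739])]
mid_pan [(0.83, [0.5078, -0.2425, 0.0002])]
```

View pics/w3.png

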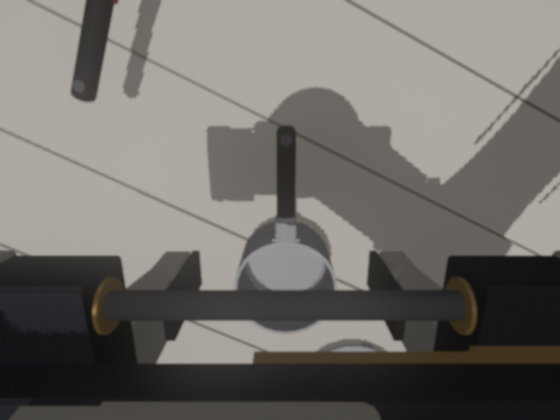

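>>> drive_tool(targets=[[0,0,-0.8,0,0,0],[0,0,-0.9,0,0,0],[0,0,-0.9,0,0,0],[0,0,-0.6,0,0,0],[0,0,-0.26,0,0,0]])

```text
t: 13.58
eef_pos: [0.4267, -0.2788, 0.0554]
ee_rot: [3.14, -0.002, -2.687]
force: [-0.3, -0.0, 0.7]
width: 0.0876
```

>>> drive_tool(targets=[[0,0,0,0,0,0],[0,0,0,0,0,0],[0,0,0,0,0,0],[0,0,0,0,0,0],[0,0,0,0,0,0]], claw=0, newtons=58)

```text
t: 14.2
eef_pos: [0.427, -0.2794, 0.0569]
ee_rot: [-3.141, 0.0, -2.689]
force: [-0.1, 0.5, -0.2]
width: 0.0435
```

>>> drive_tool(targets=[[0,0,0,0,0,0],[0,0,0.2,0,0,0],[0,0,0.4,0,0,0],[0,0,0.6,0,0,0],[0,0,0.6,0,0,0]])

```text
t: 14.82
eef_pos: [0.4263, -0.2792, 0.1293]
ee_rot: [3.141, -0.001, -2.689]
force: [0.6, 0.5, -3.0]
width: 0.0154
```

```bash
python3 - <<'E'
from h import *
s=arm.get_state();print(s["t"],s["eef_pos"],s["force"],s["moment"],s["width"])
im,d=arm.grab_frame("side");d[d==0]=np.nan;P=cloud(d,arm.get_calibration("side"))
x,y=.503,-.242
# plane of the rim: topmost points near the rim circle
r=np.hypot(P[...,0]-x,P[...,1]-y)
m=(abs(r-.0485)<.004)&(P[...,2]>.1);Q=P[m];print(len(Q))
A=np.c_[Q[:,0]-x,Q[:,1]-y,np.ones(len(Q))]
t=[]
a=np.arctan2(A[:,1],A[:,0])
for k in range(-12,12):
    b=(a>k*np.pi/12)&(a<=(k+1)*np.pi/12)
    if b.sum()>2:t.append((k*15,Q[b,2].max().round(4)))
print(t)
cv2.imwrite("pics/s4.png",cv2.resize(im[120:230,240:400,::-1],(640,440)))
E
```

```text
14.825 [ 0.42625406 -0.27917949  0.12926871] [ 0.559176    0.50394187 -3.00307455] [-0.08339276  0.05885712 -0.00976461] 0.015365443834597698
334
[(-180, np.float64(0.4449)), (-165, np.float64(0.3043)), (-150, np.float64(0.3043)), (-135, np.float64(0.2981)), (-120, np.float64(0.1232)), (-105, np.float64(0.1221)), (-90, np.float64(0.1218)), (-75, np.float64(0.1215)), (-60, np.float64(0.1226)), (-45, np.float64(0.1225)), (-30, np.float64(0.1245)), (-15, np.float64(0.1231)), (0, np.float64(0.1267)), (15, np.float64(0.1235)), (45, np.float64(0.1239)), (60, np.float64(0.1259)), (75, np.float64(0.1204)), (90, np.float64(0.1237)), (105, np.float64(0.1252)), (120, np.float64(0.1248)), (135, np.float64(0.1214)), (150, np.float64(0.1231)), (165, np.float64(0.4254))]
```

View pics/s4.png

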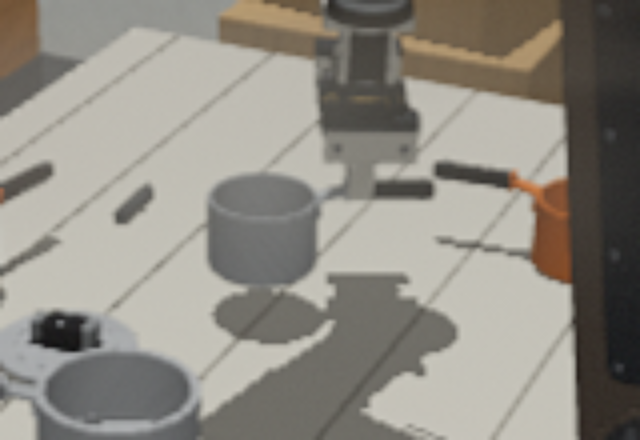

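>>> drive_tool(targets=[[0,0,-0.3,0,0,0],[0,0,-0.4,0,0,0],[0,0,-0.35,0,0,0],[0,0,-0.1,0,0,0],[0,0,0,0,0,0]])

```text
t: 15.5
eef_pos: [0.4266, -0.2793, 0.082]
ee_rot: [3.141, -0.001, -2.688]
force: [0.5, -0.2, -2.3]
width: 0.0154
```

>>> drive_tool(targets=[[0,0,-0.05,0,0,0],[0,0,-0.05,0,0,0],[0,0,0,0,0,0]])

```text
t: 15.88
eef_pos: [0.4268, -0.2793, 0.0786]
ee_rot: [-3.142, 0.0, -2.689]
force: [-0.2, -0.2, -2.5]
width: 0.015
```

>>> drive_tool(targets=[[0,0,-0.05,0,0,0],[0,0,0,0,0,0]])

```text
t: 16.12
eef_pos: [0.4269, -0.2794, 0.0766]
ee_rot: [-3.141, 0.0, -2.689]
force: [0.5, -0.4, -1.1]
width: 0.0151
```

>>> drive_tool(targets=[[0,0,-0.04,0,0,0],[0,0,0,0,0,0]])

```text
t: 16.38
eef_pos: [0.4267, -0.2797, 0.0757]
ee_rot: [-3.141, -0.0, -2.688]
force: [-3.8, 0.2, 7.6]
width: 0.0153
```

>>> drive_tool(targets=[[0,0,0,0,0,0],[0,0,0,0,0,0],[0,0,0,0,0,0],[0,0,-0.25,0,0,0],[0,0,-0.22,0,0,0]], claw=0.5)

```text
t: 17.0
eef_pos: [0.4266, -0.2792, 0.0553]
ee_rot: [3.141, -0.0, -2.689]
force: [-0.8, 0.4, -0.5]
width: 0.0436
```

>>> drive_tool(targets=[[0,0,0,0,0,0],[0,0,0,0,0,0],[0,0,0,0,0,0],[0,0,0,0,0,0],[0,0,0,0,0,0]], claw=0)

```text
t: 17.62
eef_pos: [0.427, -0.2794, 0.0564]
ee_rot: [-3.141, 0.0, -2.689]
force: [0.1, -0.1, 0.1]
width: 0.0155
```

>>> drive_tool(targets=[[0,0,0,0,0,0],[0,0,0,0,0,0],[0,0,0,0,0,0],[0,0,0,0,0,0]])

```text
t: 18.12
eef_pos: [0.427, -0.2794, 0.0563]
ee_rot: [-3.141, 0.0, -2.688]
force: [0.7, 0.0, 3.1]
width: 0.0153
```

>>> drive_tool(targets=[[0,0,0.3,0,0,0],[0,0,0.6,0,0,0],[0,0,0.8,0,0,0],[0,0,0.8,0,0,0],[0,0,0.5,0,0,0]])

```text
t: 18.75
eef_pos: [0.4269, -0.2793, 0.1781]
ee_rot: [-3.141, 0.001, -2.689]
force: [0.7, -0.1, -3.9]
width: 0.0159
```

>>> drive_tool(targets=[[0.12,0.6,0,0,0,0.82],[0.12,0.8,0,0,0,0.82],[0.12,0.8,0,0,0,0.82],[0.12,0.8,0,0,0,0.82],[0.12,0.8,0,0,0,0.82]])

```text
t: 19.38
eef_pos: [0.4503, -0.1263, 0.1765]
ee_rot: [3.141, -0.0, -2.257]
force: [0.6, -1.0, -1.8]
width: 0.0155
```

>>> drive_tool(targets=[[0.12,0.8,0,0,0,0.82],[0.12,0.8,0,0,0,0.82],[0,0.4,0,0,0,0],[0,0.3,0,0,0,0],[0,0,0,0,0,0]])

```text
t: 20.0
eef_pos: [0.4602, -0.0351, 0.1762]
ee_rot: [3.141, -0.0, -2.088]
force: [-0.6, -0.7, -2.3]
width: 0.0155
```

```bash
python3 - <<'E'
from h import *
s=arm.get_state();print(s["t"],s["eef_pos"],np.degrees(s["ee_rot"]),s["force"],s["width"])
g=s["eef_pos"][:2]+.0846*np.array([.4955,.8686]);print("expected mid centre",g)
for cam in("side","scene"):
    im,d=arm.grab_frame(cam);d[d==0]=np.nan;P=cloud(d,arm.get_calibration(cam))
    z=P[...,2]
    def walls(c0,R,z0,z1):
        r=np.hypot(P[...,0]-c0[0],P[...,1]-c0[1]);m=(abs(r-R)<.012)&(z>z0)&(z<z1)
        # outer wall only: points facing the camera
        o=np.array(arm.get_calibration(cam)["origin"])[:2]-c0; m&=((P[...,:2]-c0)@o>0)
        return circ(P[m][:,:2],R),m.sum()
    print(cam,"big",walls(np.array([.502,.038]),.067,.015,.06))
    print(cam,"mid",walls(g,.05,.13,.18))
    r=np.hypot(P[...,0]-g[0],P[...,1]-g[1]);m=(r<.06)&(z>.12)&(z<.25);print("mid z range",np.percentile(z[m],[1,50,97,99]))
    cv2.imwrite(f"pics/{cam}5.png",cv2.resize(im[130:290,180:400,::-1],(770,560)))
E
```

```text
20.0 [ 0.46019706 -0.03511649  0.1762166 ] [ 1.79988752e+02 -6.28199410e-03 -1.19613322e+02] [-0.64047565 -0.66445073 -2.3076955 ] 0.015489417508567116
expected mid centre [0.50211636 0.03836707]
side big ((array([0.5026126 , 0.03693292]), np.float64(0.0015438767946155327)), np.int64(480))
side mid ((array([0.50297825, 0.03763561]), np.float64(0.001403752584405199)), np.int64(442))
mid z range [0.12386933 0.16504216 0.19102268 0.24610668]
scene big ((array([0.50155402, 0.03959793]), np.float64(0.0007829528766466337)), np.int64(540))
scene mid ((array([0.50212747, 0.0398688 ]), np.float64(0.0008232041424155803)), np.int64(622))
mid z range [0.12473966 0.16313891 0.19154812 0.24615572]
```

View pics/side5.png

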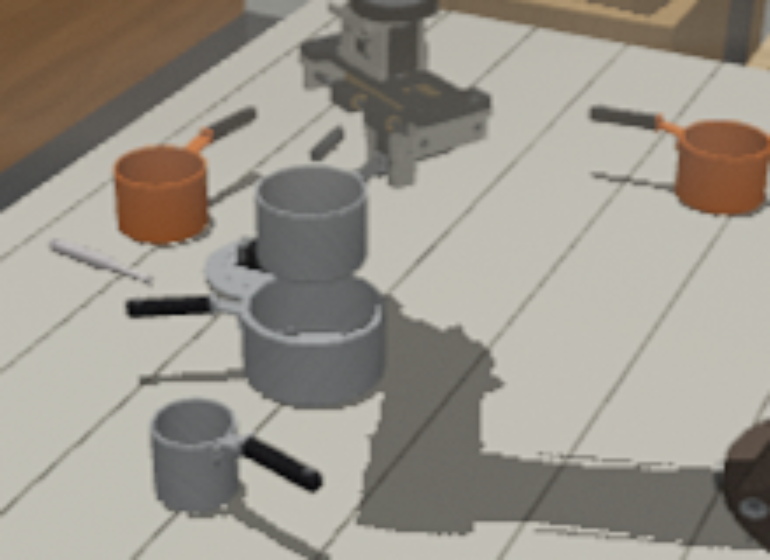

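>>> drive_tool(targets=[[0,0,-0.5,0,0,0],[0,0,-0.6,0,0,0],[0,0,-0.6,0,0,0],[0,0,-0.6,0,0,0],[0,0,-0.4,0,0,0]])

```text
t: 20.72
eef_pos: [0.4599, -0.0363, 0.0671]
ee_rot: [3.141, -0.001, -2.089]
force: [-0.5, -0.7, -2.5]
width: 0.0156
```

>>> drive_tool(targets=[[0,0,-0.1,0,0,0],[0,0,-0.04,0,0,0],[0,0,0,0,0,0]])

```text
t: 21.1
eef_pos: [0.4609, -0.0354, 0.0631]
ee_rot: [-3.141, 0.001, -2.088]
force: [0.4, -0.5, -1.8]
width: 0.0154
```

>>> drive_tool(targets=[[0,0,-0.04,0,0,0],[0,0,0,0,0,0]])

```text
t: 21.35
eef_pos: [0.4606, -0.0353, 0.0612]
ee_rot: [-3.141, 0.0, -2.087]
force: [0.2, -0.8, -3.1]
width: 0.0153
```

>>> drive_tool(targets=[[0,0,-0.03,0,0,0],[0,0,0,0,0,0]])

```text
t: 21.6
eef_pos: [0.4606, -0.0354, 0.0603]
ee_rot: [-3.141, 0.0, -2.087]
force: [-2.0, -1.0, 5.3]
width: 0.0154
```

>>> drive_tool(targets=[[0,0,-0.02,0,0,0],[0,0,0,0,0,0]])

```text
t: 21.85
eef_pos: [0.4605, -0.0358, 0.0601]
ee_rot: [-3.141, -0.0, -2.087]
force: [-5.1, -0.8, 12.9]
width: 0.0154
```

>>> drive_tool(targets=[[0,0,0,0,0,0],[0,0,0,0,0,0],[0,0,0,0,0,0],[0,0,0.4,0,0,0],[0,0,0.9,0,0,0]], claw=0.6)

```text
t: 22.48
eef_pos: [0.4593, -0.0356, 0.1102]
ee_rot: [3.139, -0.003, -2.088]
force: [0.0, 0.9, 0.2]
width: 0.052
```

>>> drive_tool(targets=[[0,0,0.9,0,0,0],[0,0,0.9,0,0,0],[-0.08,0.58,0.3,0,0,-0.95],[-0.08,0.58,0,0,0,-0.95],[-0.08,0.58,0,0,0,-0.95]])

```text
t: 23.1
eef_pos: [0.4507, 0.035, 0.1952]
ee_rot: [-3.142, 0.001, -2.39]
force: [0.2, -0.6, 0.4]
width: 0.0526
```

>>> drive_tool(targets=[[-0.08,0.58,0,0,0,-0.95],[-0.08,0.58,0,0,0,-0.95],[-0.08,0.58,0,0,0,-0.95],[-0.08,0.58,0,0,0,-0.95],[-0.08,0.58,0,0,0,-0.95]])

```text
t: 23.72
eef_pos: [0.4347, 0.1511, 0.1949]
ee_rot: [3.142, -0.0, -2.887]
force: [0.2, 0.4, -0.0]
width: 0.0526
```

>>> drive_tool(targets=[[-0.08,0.58,0,0,0,-0.95],[-0.08,0.58,0,0,0,-0.95],[-0.08,0.58,0,0,0,-0.95],[-0.08,0.58,0,0,0,-0.95],[-0.08,0.58,0,0,0,-0.95]])

```text
t: 24.35
eef_pos: [0.4186, 0.2671, 0.1948]
ee_rot: [-3.141, -0.0, 2.899]
force: [-0.6, 0.5, -1.2]
width: 0.0526
```

```bash
python3 - <<'E'
from h import *
s=arm.get_state();print(s["t"],s["eef_pos"],np.degrees(s["ee_rot"]),s["q"].round(2))
c=arm.get_calibration("wrist");im,d=arm.grab_frame("wrist");d[d==0]=np.nan;P=cloud(d,c)
print(panfit(P,(.503,.248),.036,.07))
print(handle(P,np.array([.503,.248]),.062,.15,.076,166.5))
for n in["small_pan_grip","small_pan_end","small_pan"]:
    print(n,[(round(x["score"],2),w("",x["point"],c).round(4).tolist()) for x in arm.landmark_of(n,"wrist")[:2]])
im,d=arm.grab_frame("scene");d[d==0]=np.nan;P=cloud(d,arm.get_calibration("scene"))
print("mid rim",panfit(P,(.5025,.038),.05,.074))
print("mid handle",handle(P,np.array([.5025,.038]),.075,.16,.080,240))
print("big handle",handle(P,np.array([.5025,.038]),.09,.18,.076,33))
cv2.imwrite("pics/scene6.png",cv2.resize(im[150:310,240:460,::-1],(770,560)))
E
```

```text
24.35 [0.41861159 0.26710308 0.19480845] [-1.79993838e+02 -4.96973799e-03  1.66117976e+02] [ 0.96  0.09 -0.42 -0.   -1.06 -2.78]
(array([0.50103075, 0.24731524]), np.float64(0.0015782987898199374), np.int64(656))
(np.float32(165.79628), (np.float64(404.9320602416992), np.float64(271.3031349182129)), (17.563703536987305, 78.12551879882812), np.float64(0.08309496795201982), 1753)
small_pan_grip [(0.91, [0.4071, 0.2759, 0.0739])]
small_pan_end [(0.89, [0.364, 0.2823, 0.0782])]
small_pan [(0.81, [0.5022, 0.2461, 0.0001])]
mid rim (array([0.50371394, 0.04031167]), np.float64(0.0020032267659332026), np.int64(266))
mid handle (np.float32(62.850967), (np.float64(447.49851226806635), np.float64(-58.97996520996094)), (68.50114440917969, 15.88011646270752), np.float64(0.08795052408918003), 83)
big handle (np.float32(33.614876), (np.float64(612.5967330932617), np.float64(111.608154296875)), (83.4644775390625, 16.78880500793457), np.float64(0.08389671382672997), 164)
```

View pics/scene6.png

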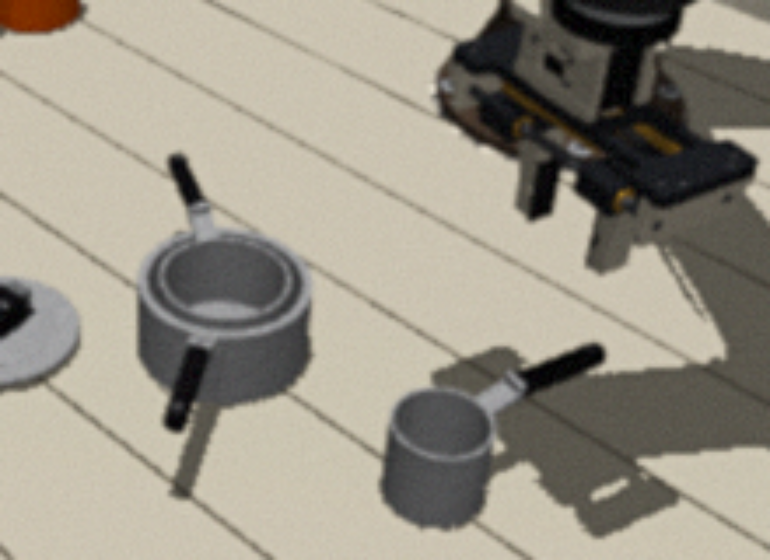

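>>> drive_tool(targets=[[0,0,-0.8,0,0,0],[0,0,-0.9,0,0,0],[0,0,-0.9,0,0,0],[0,0,-0.6,0,0,0],[0,0,-0.24,0,0,0]])

```text
t: 25.22
eef_pos: [0.4185, 0.265, 0.0562]
ee_rot: [-3.14, -0.001, 2.902]
force: [0.3, -0.6, -0.3]
width: 0.0528
```

>>> drive_tool(targets=[[0,0,0,0,0,0],[0,0,0,0,0,0],[0,0,0,0,0,0],[0,0,0,0,0,0],[0,0,0,0,0,0]], claw=0)

```text
t: 25.85
eef_pos: [0.4189, 0.2665, 0.0578]
ee_rot: [3.141, 0.0, 2.902]
force: [-1.9, 0.8, 3.0]
width: 0.0156
```

>>> drive_tool(targets=[[0,0,0,0,0,0],[0,0,0,0,0,0],[0,0,0,0,0,0],[0,0,0,0,0,0],[0,0,0,0,0,0]])

```text
t: 26.48
eef_pos: [0.4189, 0.2666, 0.0577]
ee_rot: [3.141, 0.0, 2.903]
force: [-3.1, 0.9, 6.8]
width: 0.0156
```

>>> drive_tool(targets=[[0,0,0.3,0,0,0],[0,0,0.6,0,0,0],[0,0,0.8,0,0,0],[0,0,0.8,0,0,0],[0,0,0.5,0,0,0]])

```text
t: 27.1
eef_pos: [0.419, 0.2663, 0.1793]
ee_rot: [3.14, 0.001, 2.902]
force: [-0.3, 0.8, -2.5]
width: 0.0155
```

>>> drive_tool(targets=[[0.03,-0.6,0,0,0,-0.4],[0.03,-0.8,0,0,0,-0.5],[0.04,-0.8,0,0,0,-0.5],[0.04,-0.8,0,0,0,-0.5],[0.04,-0.8,0,0,0,-0.4]])

```text
t: 27.72
eef_pos: [0.4249, 0.112, 0.1767]
ee_rot: [-3.14, -0.001, 2.659]
force: [0.4, -0.1, -1.2]
width: 0.0153
```

>>> drive_tool(targets=[[0.04,-0.5,0,0,0,-0.34],[0,-0.36,0,0,0,0],[0,0,0,0,0,0],[0,0,0,0,0,0]])

```text
t: 28.22
eef_pos: [0.4276, 0.0799, 0.1773]
ee_rot: [-3.142, -0.0, 2.626]
force: [-0.2, -0.4, -2.4]
width: 0.0153
```

```bash
python3 - <<'E'
from h import *
s=arm.get_state();print(s["t"],s["eef_pos"],np.degrees(s["ee_rot"]),s["q"].round(2),s["force"],s["width"])
g=s["eef_pos"][:2]+np.array([.075,-.0418]);print("expected small centre",g)
for cam in("side","scene"):
    im,d=arm.grab_frame(cam);d[d==0]=np.nan;P=cloud(d,arm.get_calibration(cam));z=P[...,2]
    def walls(c0,R,z0,z1):
        r=np.hypot(P[...,0]-c0[0],P[...,1]-c0[1]);m=(abs(r-R)<.012)&(z>z0)&(z<z1)
        o=np.array(arm.get_calibration(cam)["origin"])[:2]-c0; m&=((P[...,:2]-c0)@o>0)
        return circ(P[m][:,:2],R),m.sum()
    print(cam,"big",walls(np.array([.502,.038]),.067,.015,.06))
    print(cam,"small",walls(g,.036,.13,.18))
    r=np.hypot(P[...,0]-.5025,P[...,1]-.038);m=(abs(z-.074)<.0035)&(r>.043)&(r<.0535)
    print(cam,"mid rim",circ(P[m][:,:2],.0485),m.sum())
    cv2.imwrite(f"pics/{cam}7.png",cv2.resize(im[130:290,180:400,::-1],(770,560)))
E
```

```text
28.225 [0.42757655 0.07992042 0.17725835] [-1.79994854e+02 -7.40171898e-03  1.50456933e+02] [ 0.64 -0.01 -0.56 -0.   -1.01 -2.73] [-0.16908662 -0.3876848  -2.41331153] 0.015269359314051623
expected small centre [0.50257655 0.03812042]
side big ((array([0.50258215, 0.03686275]), np.float64(0.001465088830900331)), np.int64(486))
side small ((array([0.50180501, 0.03662951]), np.float64(0.0014035911775380147)), np.int64(264))
side mid rim (array([0.50246137, 0.0390109 ]), np.float64(0.001729096933546382)) 112
scene big ((array([0.50173447, 0.03961922]), np.float64(0.0007704709941060289)), np.int64(531))
scene small ((array([0.50135116, 0.03962763]), np.float64(0.0009049508599973596)), np.int64(451))
scene mid rim (array([0.50360577, 0.04118412]), np.float64(0.001072860570872039)) 127
```

View pics/side7.png

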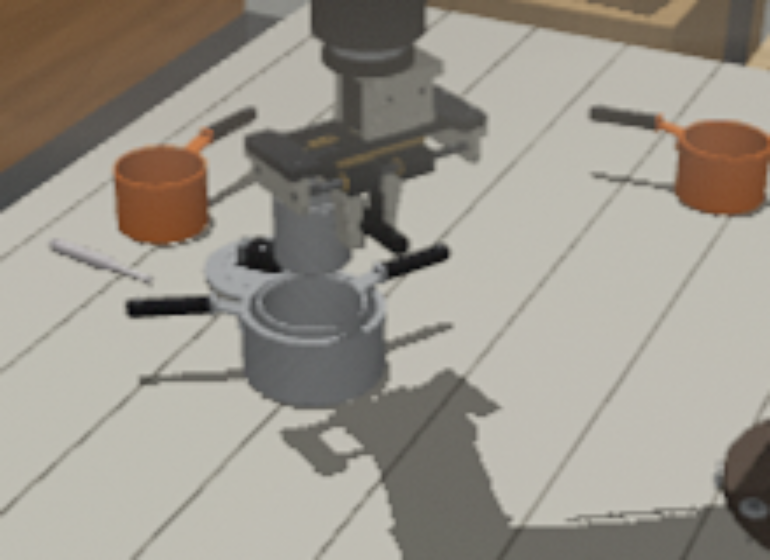

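>>> drive_tool(targets=[[0.03,0.03,-0.5,0,0,0],[0,0,-0.6,0,0,0],[0,0,-0.6,0,0,0],[0,0,-0.6,0,0,0],[0,0,-0.3,0,0,0]])

```text
t: 28.95
eef_pos: [0.4284, 0.0812, 0.0723]
ee_rot: [-3.14, -0.001, 2.627]
force: [-0.2, 0.5, -1.4]
width: 0.0155
```

>>> drive_tool(targets=[[0,0,-0.08,0,0,0],[0,0,-0.04,0,0,0],[0,0,0,0,0,0]])

```text
t: 29.32
eef_pos: [0.4293, 0.0813, 0.0691]
ee_rot: [3.141, 0.001, 2.626]
force: [-0.6, 0.6, -0.7]
width: 0.0156
```

>>> drive_tool(targets=[[0,0,-0.03,0,0,0],[0,0,0,0,0,0]])

```text
t: 29.58
eef_pos: [0.429, 0.0811, 0.0676]
ee_rot: [3.141, 0.0, 2.626]
force: [0.9, 0.4, -1.4]
width: 0.0155
```

>>> drive_tool(targets=[[0,0,-0.03,0,0,0],[0,0,0,0,0,0]])

```text
t: 29.82
eef_pos: [0.4289, 0.0811, 0.0662]
ee_rot: [3.141, 0.0, 2.626]
force: [-0.5, -0.4, -1.0]
width: 0.0155
```

>>> drive_tool(targets=[[0,0,-0.02,0,0,0],[0,0,0,0,0,0]])

```text
t: 30.08
eef_pos: [0.4289, 0.0812, 0.0658]
ee_rot: [3.141, 0.0, 2.626]
force: [-4.8, 0.2, 6.2]
width: 0.0152
```

Contact at the expected height; release and back off.

>>> drive_tool(targets=[[0,0,0,0,0,0],[0,0,0,0,0,0],[0,0,0,0,0,0],[0,0,0.3,0,0,0],[0,0,0.7,0,0,0]], claw=0.5)

```text
t: 30.7
eef_pos: [0.4282, 0.0806, 0.1056]
ee_rot: [-3.139, -0.001, 2.626]
force: [0.6, 2.0, -0.1]
width: 0.0435
```

>>> drive_tool(targets=[[0,0,0.9,0,0,0],[0,0,0.9,0,0,0],[0,0.6,0.8,0,0,0],[0,0.9,0,0,0,0],[0,0.9,0,0,0,0]])

```text
t: 31.32
eef_pos: [0.429, 0.1781, 0.211]
ee_rot: [3.139, 0.001, 2.625]
force: [0.9, 0.6, -0.5]
width: 0.0438
```

>>> drive_tool(targets=[[0,0.9,0,0,0,0],[0,0.9,0,0,0,0],[0,0.9,0,0,0,0],[0,0.5,0,0,0,0],[0,0,0,0,0,0]])

```text
t: 31.95
eef_pos: [0.436, 0.3007, 0.2093]
ee_rot: [3.14, -0.015, 2.638]
force: [0.7, 0.2, 0.1]
width: 0.044
```

```bash
python3 - <<'E'
from h import *
s=arm.get_state();print(s["t"],s["eef_pos"])
c0=np.array([.5025,.038])
for cam in("scene","side"):
    im,d=arm.grab_frame(cam);d[d==0]=np.nan;P=cloud(d,arm.get_calibration(cam))
    for n,r0,r1,zc,a in(("big",.09,.175,.076,33),("mid",.075,.16,.08,240),("small",.062,.145,.084,150)):
        print(cam,n,handle(P,c0,r0,r1,zc,a))
    z=P[...,2];r=np.hypot(P[...,0]-c0[0],P[...,1]-c0[1])
    for n,a,b in(("small floor",0,.025),("small rim",.032,.037),("mid rim",.046,.0505),("big rim",.061,.0665)):
        q=z[(r>a)&(r<b)&(z<.1)];print(n,np.percentile(q,[5,50,90,97]).round(4) if len(q) else None)
    rl=np.hypot(P[...,0]-.625,P[...,1]+.092);print("lid flange z",np.percentile(z[(rl>.035)&(rl<.06)],[5,50,95]).round(4))
    for n in["big_pan","mid_pan","small_pan","lid","button_a_face","button_b_face","big_pan_end","mid_pan_end","small_pan_end","roll_pin","pin_punch","hook_casting"]:
        print(n,[(round(x["score"],2),w(cam,x["point"]).round(3).tolist()) for x in arm.landmark_of(n,cam)[:2]])
    cv2.imwrite(f"pics/{cam}8.png",cv2.resize(im[130:290,180:400,::-1],(770,560)))
E
```

```text
31.95 [0.43598093 0.30065042 0.20933272]
scene big (np.float32(33.02514), (np.float64(612.9628067016602), np.float64(112.07415771484375)), (83.46502685546875, 16.507612228393555), np.float64(0.08390553308165138), 162)
scene mid (np.float32(59.070183), (np.float64(446.3137245178222), np.float64(-59.79872131347656)), (73.93696594238281, 16.232017517089844), np.float64(0.08784190403025949), 81)
scene small (np.float32(151.81204), (np.float64(416.8500137329101), np.float64(90.48786926269531)), (19.712329864501953, 78.17041778564453), np.float64(0.09106413767159266), 144)
small floor None
small rim [0.0391 0.0694 0.0784 0.0795]
mid rim [0.0484 0.0714 0.0762 0.0821]
big rim [0.0008 0.0532 0.072  0.0814]
lid flange z [0.01   0.0139 0.0168]
big_pan [(0.92, [0.499, 0.036, 0.001])]
mid_pan [(0.81, [0.781, -0.136, 0.002]), (0.67, [0.263, -0.478, 0.005])]
small_pan [(0.92, [0.503, 0.04, 0.006]), (0.67, [0.626, -0.091, 0.001])]
lid [(0.65, [0.625, -0.092, 0.001])]
button_a_face [(0.76, [0.594, -0.093, 0.025])]
button_b_face [(0.88, [0.656, -0.078, 0.028])]
big_pan_end [(0.87, [0.647, 0.135, 0.077
[... 945 characters left out ...]
flange z [0.0016 0.0145 0.0176]
big_pan [(0.77, [0.502, 0.036, -0.003]), (0.62, [0.447, -0.059, 0.08])]
mid_pan [(0.8, [0.503, 0.036, 0.006]), (0.77, [0.268, -0.478, 0.002])]
small_pan [(0.7, [0.505, 0.036, 0.009])]
lid [(0.51, [0.626, -0.085, 0.001])]
button_a_face [(0.5, [0.597, -0.098, 0.028]), (0.27, [0.712, -0.382, 0.001])]
button_b_face [(0.46, [0.652, -0.086, 0.03])]
big_pan_end [(0.57, [0.647, 0.132, 0.077])]
mid_pan_end [(0.7, [0.43, -0.095, 0.079]), (0.7, [0.424, -0.462, 0.075])]
small_pan_end [(0.75, [0.382, 0.109, 0.085])]
roll_pin [(0.62, [0.598, -0.094, 0.031]), (0.4, [0.712, -0.382, -0.0])]
pin_punch [(0.52, [0.787, -0.029, 0.001])]
hook_casting [(0.93, [0.683, 0.383, 0.001])]
```

View pics/scene8.png

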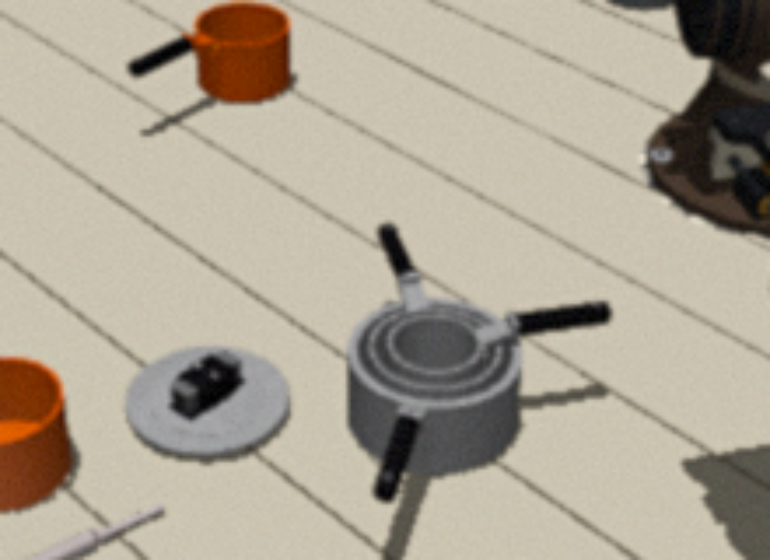

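View pics/side8.png

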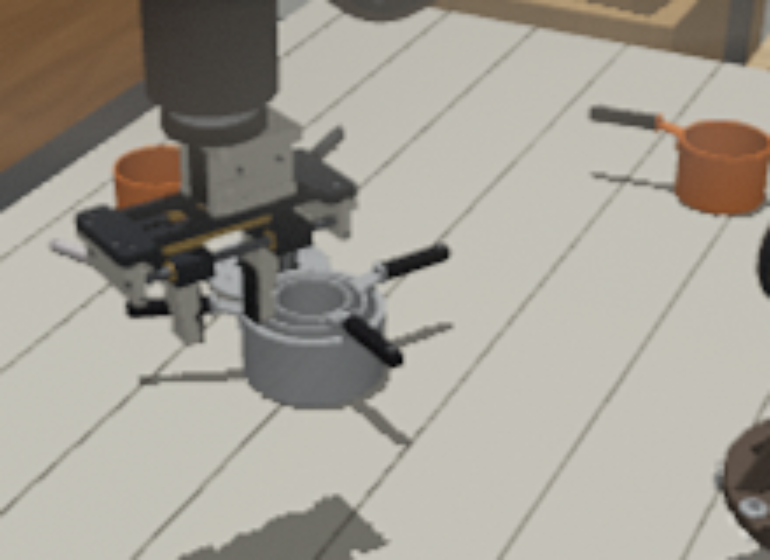

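```bash
python3 -c "
from station import arm
print(arm.job_done())"
```

```text
the job is handed in; nothing more can be done
None
```

The three pans are nested and the lid is off. I handed the job in at about 33 s of the 72 s allowed; it reports no verdict.

- **Lid:** I pinched both buttons (fingers at 47 mm), lifted the lid off and laid it flat, buttons up, at about (0.625, -0.092). Its flange measures about 14 mm above the bench, against 13 mm expected.
- **Pans:** The middle pan went into the big one and the small pan into the middle one. Both were lowered until they touched, within about 1 mm of the expected home heights. Grip tops read 84, 88 and 91 mm, and rims about 70–72, 76 and 78–79 mm. Those fit the 4 mm steps of a full nest to within about 2 mm.
- **Handles:** They point at about 33° (big), 240° (middle) and 152° (small). The measured ends are roughly 200 mm or more apart, so none rides on another.
- **Big pan and bystanders:** The big pan reads the same position as at the start to within a few mm. So do the hook and the punch, and the roll pin in the side view. The orange pans were left alone.

**What went wrong or disagreed:**
- **First grasp of the middle pan:** I lifted before the fingers had fully closed, so it hung by the fingertips. I set it back on the bench and regrasped it properly.
- **Network errors:** In the last scene view, the networks reported the roll pin at the lid's place, and the middle pan only at the two orange look-alikes. The side view found both correctly.
- **Small pan's handle angle:** It read 152° in one view and 155° in the other, which makes no difference to the result.

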